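# Fit the keyed rotor in the dispensary centrifuge

## Robot

A 6-joint arm with a two-finger parallel gripper is mounted at the origin on the work surface. World frame = base frame: x ahead of the robot, y to its left, z up, the work surface at z = 0. Lengths are in m, angles in rad, forces in N, time in s.
With the tool pointing down it reaches from about 0.3 to 0.95 m from the base axis. Payload 3.1 kg.
Tool frame: the origin (TCP) lies on the mounting face of the last link; the fingertips stand env.tcp_to_tips ahead of it and the grasp point (between the pads) lies 155 mm ahead of it (env.tcp_to_tips is the distance from the TCP to the fingertips, in m); z points along the fingers, y is the line along which they close (so a half turn about z gives the same grasp; the last joint's range is limited). The gripper opens to 85 mm and grips with 20 to 120 N. Pads are 22 mm wide; open, the fingers measure 114 mm over their backs; the gripper's body (76 mm by 85 mm) begins 54 mm behind the grasp point. The pads swing forward as they close: fully open they stand 13 mm farther back than shut.
Start: joints at [-1.228, 0.308, 1.634, -0, 1.2, -0.07], TCP at [0.251, -0.573, 0.405] pointing down, gripper open.
Joint ranges: [-3.06, 3.06], [-0.79, 1.96], [0.05, 2.63], [-1.19, 4.34], [0.05, 2.64], [-2.94, 2.94]. Speed limits (rad/s): [2.79, 2.79, 3.14, 3.14, 3.14, 3.14].

## Interface

Orientations are given as a 3x3 rotation matrix whose columns are the frame's x, y, z axes.
In Python, from workcell import env, eyes gives the robot as it stands.
- The arm moves only by the shell command python3 -m pendant 'ROWS' [FORCE]. ROWS is JSON, one flat list of numbers, 7 for each row, row after row: the turn, a rotation vector about the tool's x, y, z normalised to -1 to 1, where 1 is 45 degrees, then the shift along the tool's x, y, z normalised to -1 to 1, where 1 is 1000 mm, then the opening, from 0 (shut) to 1 (fully open). In form: [ax, ay, az, x, y, z, gripper, ax, ay, az, x, y, z, gripper, ...]. A call has 1 to 10 rows; each row is the pose to reach, as a shift and turn from the pose commanded when the call began, along the tool's axes at that moment; what a row does not reach only later rows make up. A row lasts 1/10 s, in which the tool goes at most 50 mm and 8.59 degrees, less where a joint would pass 70% of its speed; a pose out of reach is approached as far as the arm can. A call with a number of a shift or a turn outside -1 to 1 is refused whole. A call with a gripper value outside its range is refused whole. The fingers move at their own pace and stop on an object; FORCE is the grip in N (left out, the last holds). Time passes only in rows, so rows that repeat a pose let the fingers close. It gives the time, the measured TCP pose, the force, the opening and the grip force at its end, in the units of the state.
- env.get_state(): the state, without advancing time (a new reading comes with each control period).
- eyes.read_camera(name): name is "scene" or "top" or "wrist"; returns (picture, depth): 420x560x3 uint8, red, green, blue; 420x560 float32, m along the optical axis (not along the pixel's ray), 0 where there is no reading.
- eyes.camera_model(name): a dict with "mtx" (3x3 intrinsics, pixels), "R" (3x3) and "t" (3): a world point X has camera coordinates R X + t. Camera axes: x right, y down, z forward; pixel columns grow to the right and rows downward; lengths in m; the calibration is good to about 2 mm. A picture is of the moment at which its call begins: read the wrist's pose just before it. camera_model takes no time and is no camera call; for the wrist camera it gives the pose at the moment of the call.
- env.sign_off(): hands the job in; it is judged then, once.
The state is a dict: "clock": time; "joint_pos": joint angles; "joint_velocities": joint speeds; "joint_torque": joint torques, N m; "position": TCP position; "orientation": TCP orientation; "ft_force": force on the tool from outside, world axes, zero at the start; "moment": the same for the moment, N m; "grip_width": finger opening in m; "grip_force": force on a finger pad.
Only numpy, scipy, OpenCV 4.12 (cv2) and the standard library are available. Lean on these libraries where they do the work, as an engineer would, in place of code of your own. Each camera call takes 0.05 s, during which the arm holds its last target. There are 200 camera calls.

## Task

Get the bench centrifuge ready to run: take the empty rotor by its black grip, put it on the drive shaft and turn it gently, without forcing it down, until its keyways find the shaft's keys and it drops fully home on the seat. Then let go and lower the lid until it is shut, without slamming it; leave the other things on the bench where they are.

Things in the scene. Friction and masses are not known exactly. Their poses are not given: they have to be found in the camera images.
- rotor: loose rotor, 0.24 to 0.39 kg: aluminium disc 105 mm across, 25 mm high, with twelve tube holes; on its axis a round black grip 29 mm across, 18 to 60 mm above the underside. A 16 mm bore runs through it. Two keyways (9 mm wide, 12 mm deep from the underside) open to the bore along the rotor's +x and -x, under two red marks. Origin: centre of the underside, z up
- rotor_grip (a point): point on the rotor's axis inside the black grip, 48 mm above the rotor's underside and 12 mm below the grip's top; a good height for the middle of the pads (the disc below is 18 mm above the underside at the grip and 25 mm at its rim)
- centrifuge: cream bench centrifuge fixed to the bench, 250 mm deep (x), 190 mm wide (y), deck 105 mm high, display on its -x side, which faces roughly to the robot. A round open bowl 145 mm across, 60 mm deep, with the drive shaft upright in its middle. Origin: centre of its underside, z up
- drive_seat (a point): the point on the drive shaft's axis at the seat, 56 mm above the bench, where the rotor's underside rests when fully home. Two brass keys stand out of the shaft on opposite sides, 6 mm wide, reaching 12 mm from the axis and 10 mm up from the seat: a rotor whose keyways are not over them stops 10 mm too high. Axes: those of the housing, not of the keys
- drive_tip (a point): top of the drive shaft, 44 mm above the seat; the shaft is 14 mm across, its last 6 mm tapered. Which way the keys point differs every time and is not measured (axes: those of the housing). They fit every half turn, with about 7 degrees of play each way. The drive is braked: it takes 0.6 N m to turn it
- lid_hinge (a point): middle of the lid's hinge line, 105 mm behind the shaft's axis, 105.5 mm above the bench; its y axis is the hinge line, and when shut the lid reaches from here to its -x
- lid_lip (a point): middle of the free edge of the lid's black front lip, 205 mm from the hinge line; the lip is 60 mm wide, 16 mm long and 9 mm thick; x points from the lip to the hinge, z out of the lid's outer face
- lid (a joint): angle of the lid: 0 shut, about 1.5 upright (opens away from the display). Cream frame 170 mm wide, 7 mm thick, hinged at its underside, with a round clear window 125 mm across centred 96 mm from the hinge line, outer face 18.5 mm above the frame's underside; 0.16 kg. A stiff hinge (0.20 N m) holds it at any angle. Shut, it clears a rotor that is home by 4 mm
- bandage_box: tan upright carton with a green band, 55 x 75 x 115 mm; bystander, origin at the centre of its underside
- teal_carton: teal carton, 50 x 95 x 60 mm high; bystander, origin at the centre of its underside
- red_carton: flat red carton, 60 x 105 x 35 mm high; bystander, origin at the centre of its underside
- amber_bottle: amber medicine bottle, 56 mm across, 125 mm high; bystander, origin at the centre of its underside
- funnel: aluminium funnel standing mouth down, 84 mm across, 80 mm high; bystander, origin at the centre of its underside
- tape_roll: roll of plaster tape lying flat, 68 mm across, 25 mm high; bystander, origin at the centre of its underside
- tube_rack: white tube rack with capped tubes, 75 x 205 x 64 mm high; bystander, origin at the centre of its underside
There are look-alikes about, which are no part of the job. Leave any blue or pink look-alike of the rotor alone.

How it is judged:
On the way:
1. the rotor sits fully home on the seat, its keyways over the keys, with the lid still open (z of rotor in the frame of drive_seat between -0.003 and 0.003 m and horizontal distance between rotor and drive_seat below 0.003 m and angle between rotor's own z axis and vertical below 0.05 rad and value of joint lid above 0.5 rad), for 0.2 s.
At the end, for the whole second after the job is handed in: The rotor is still fully home on the drive (underside within 3 mm of the seat, on the axis within 3 mm, upright within 0.05 rad), at rest, and the lid is shut (within 0.035 rad) (z of rotor in the frame of drive_seat between -0.003 and 0.003 m and horizontal distance between rotor and drive_seat below 0.003 m and angle between rotor's own z axis and vertical below 0.05 rad and value of joint lid below 0.035 rad and linear speed of rotor below 0.02 m/s and angular speed of rotor below 0.1 rad/s); the robot touches nothing.
It fails at once if the rotor is forced: pressed against the centrifuge with more than 25 N while it is not yet home, or with more than 60 N at all ((contact force between rotor and centrifuge above 25 N and z of rotor in the frame of drive_seat above 0.004 m) or contact force between rotor and centrifuge above 60 N).
It fails at once if the lid is slammed (faster than 2 rad/s, 0.4 m/s at the lip, in the last 0.3 rad before it is shut) (velocity of joint lid below -2 rad/s and value of joint lid below 0.3 rad).
It fails at once if one of the seven other things on the bench is moved by more than 25 mm (distance of any of bandage_box, teal_carton, red_carton, amber_bottle, funnel, tape_roll, tube_rack from where it was at the start of the episode above 0.025 m).
It also fails if it takes over 72 s, if anything falls off the work surface, if the arm or the gripper's body presses on something with over 40 N, if the wrist force passes 120 N, or if a joint passes its speed limit or range.

## Working session

There is one attempt and no reset: what is moved stays moved. The work goes in short steps, Python scripts to look and compute and a shell command to move; the robot and the scene stay as the last step left them, time stands still between calls to the robot, and variables do not carry over. Pictures are saved under pics/ and viewed, at most 10 in all, crops included, and the job is handed in when it is done.

```bash
mkdir -p pics; ls; cat > h.py <<'E'
import numpy as np, cv2
from workcell import env, eyes
def grab(n):
    m=eyes.camera_model(n); p,d=eyes.read_camera(n); return p,d,m
def save(p,f): cv2.imwrite('pics/'+f,cv2.cvtColor(p,cv2.COLOR_RGB2BGR))
def cloud(d,m):
    v,u=np.indices(d.shape); K=m['mtx']
    c=np.stack([(u-K[0,2])/K[0,0]*d,(v-K[1,2])/K[1,1]*d,d],-1)
    return (c-m['t'])@m['R']   # R^T (c-t)
def ray(m,u,v,z):
    R,t=m['R'],m['t']; o=-R.T@t; w=R.T@np.linalg.inv(m['mtx'])@np.array([u,v,1.])
    return o+w*(z-o[2])/w[2]
E
python3 - <<'E'
from h import *
for n in ['scene','top']:
    p,d,m=grab(n); save(p,n+'0.png'); np.savez(''+n+'0.npz',p=p,d=d,**m)
    print(n,-m['R'].T@m['t'])
s=env.get_state();print(s['clock'],s['position'],s['orientation'].round(3) if hasattr(s['orientation'],'round') else s['orientation'],env.tcp_to_tips,s['ft_force'])
E
```

```text
pics
scene [1.19533529 0.69306456 1.1945345 ]
top [0.50352259 0.02002275 1.38205466]
0.1 [ 0.25058176 -0.57214142  0.40353648] [[ 0.916  0.401 -0.001]
 [ 0.401 -0.916  0.002]
 [ 0.    -0.002 -1.   ]] 0.1734 [-0.02631514  0.2665912  -0.38619917]
```

View pics/scene0.png

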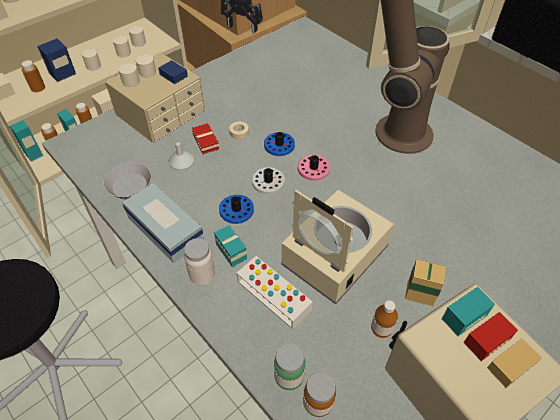

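View pics/top0.png

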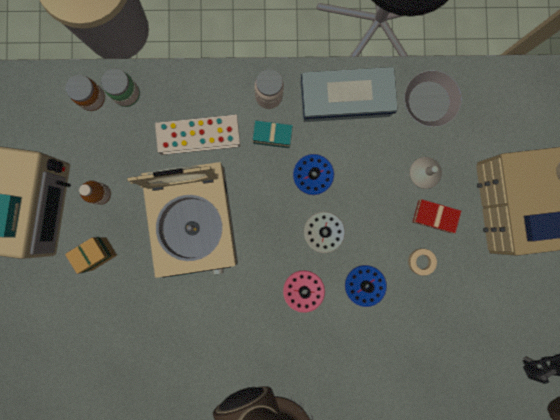

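The scene view shows the silver rotor at (268,179), with blue and pink look-alikes around it. The top view has the rotor at (324,232), the open centrifuge with its shaft at (190,228), and the lid lip near (183,172).

```bash
python3 - <<'E'
from h import *
for n,uv in [('top',(324,232)),('scene',(268,179))]:
    q=np.load(n+'0.npz'); m=q; P=cloud(q['d'],q); p=q['p'].astype(int)
    near=np.hypot(*(np.indices(p.shape[:2])[::-1]-np.array(uv)[:,None,None]))<24
    br=near&(p.min(2)>110)&(np.ptp(p,axis=2)<40)
    x=P[br]; x=x[(x[:,2]>.015)&(x[:,2]<.035)]
    (c,r)=cv2.minEnclosingCircle(x[:,:2].astype(np.float32)); print(n,'disc',c,r,np.median(x[:,2]))
    x=P[near]; x=x[x[:,2]>.045]; print('grip',np.median(x,0),x[:,2].max(),len(x))
q=np.load('top0.npz');P=cloud(q['d'],q)
print('bench',P[300,100],'pix shaft',P[228,191],'deck',P[265,165],P[262,225],P[180,218],'lip',P[173,183],P[177,140],P[168,215])
w=P[150:290,130:250].reshape(-1,3)
dk=w[(abs(w[:,2]-.105)<.006)]; print('deck rect',cv2.minAreaRect(dk[:,:2].astype(np.float32)),np.median(dk[:,2]))
bf=P[205:255,165:222]; b=bf.reshape(-1,3); s=b[(b[:,2]>.075)&(b[:,2]<.1035)]
g=P[222:236,184:198].reshape(-1,3); g=g[(g[:,2]>.08)]; print('shaft',np.median(g,0),g[:,2].max(),len(g))
E
```

```text
top disc (0.513601541519165, -0.1345762312412262) 0.05157238617539406 0.022788512344719868
grip [ 0.51283318 -0.13318701  0.06070244] 1.3820546569571923 94
scene disc (0.5125912427902222, -0.13380222022533417) 0.055063243955373764 0.021191060663638787
grip [ 0.51565774 -0.13247065  0.05558286] 1.194534500481442 82
bench [ 0.34942624  0.43808074 -0.00395423] pix shaft [0.52735111 0.19184526 0.09793665] deck [0.44077502 0.25281063 0.10480049] [0.44552294 0.11099693 0.10646147] [0.64068815 0.12559813 0.10688726] lip [0.63619876 0.18150017 0.29130717] [0.6285451  0.26757742 0.29699727] [0.66955417 0.13244081 0.10727637]
deck rect ((0.5486361384391785, 0.1984213888645172), (0.250230997800827, 0.1905815452337265), 7.463112831115723) 0.10617368484179845
shaft [0.52970624 0.19451887 0.09743853] 0.10532794850262357 32
```

```bash
cat >> h.py <<'E'
def shift(target,yaw=None,pr=True):
    s=env.get_state(); R=np.array(s['orientation']); p=np.array(s['position'])
    o=R.T@(np.array(target)-p)
    out=[o.round(4)]
    if yaw is not None:
        from scipy.spatial.transform import Rotation as Ro
        c,w=np.cos(yaw),np.sin(yaw); D=np.array([[c,w,0],[w,-c,0],[0,0,-1.]])
        out.append((Ro.from_matrix(R.T@D).as_rotvec()/(np.pi/4)).round(4))
    if pr: print(*out,'(shift m, turn units)')
E
python3 - <<'E'
from h import *
m=eyes.camera_model('wrist'); s=env.get_state(); R=np.array(s['orientation']); p=np.array(s['position'])
C=-m['R'].T@m['t']; print('cam in tool',R.T@(C-p),'axes\n',(m['R']@R).round(3),m['mtx'])
shift([.513,-.134,.42],np.radians(75))
E
```

```text
cam in tool [ 0.08086718 -0.00079432  0.03082513] axes
 [[-0.001  1.     0.   ]
 [-0.949 -0.001 -0.315]
 [-0.315 -0.     0.949]] [[354.76136204   0.         281.69739364]
 [  0.         354.76136204 211.1022484 ]
 [  0.           0.           1.        ]]
[ 0.4161 -0.2961 -0.0158] [-0.0025 -0.0014 -1.1411] (shift m, turn units)
```

```bash
python3 -m pendant '[0,0,-1,0.416,-0.296,-0.015,1, 0,0,-1,0.416,-0.296,-0.015,1, 0,0,-1,0.416,-0.296,-0.015,1, 0,0,-1,0.416,-0.296,-0.015,1, 0,0,-1,0.416,-0.296,-0.015,1, 0,0,-1,0.416,-0.296,-0.015,1, 0,0,-1,0.416,-0.296,-0.015,1, 0,0,-1,0.416,-0.296,-0.015,1, 0,0,-1,0.416,-0.296,-0.015,1, 0,0,-1,0.416,-0.296,-0.015,1]'
python3 -m pendant '[0,0,0,0,0,0,1, 0,0,0,0,0,0,1,0,0,0,0,0,0,1,0,0,0,0,0,0,1]'
python3 - <<'E'
from h import *
p,d,m=grab('wrist'); save(p,'w1.png'); np.savez('w1.npz',p=p,d=d,**m)
E
```

```text
clock: 1.1
position: [0.5079, -0.1417, 0.4191]
orientation: [[0.364, 0.931, -0.0], [0.931, -0.364, -0.0], [-0.0, -0.0, -1.0]]
ft_force: [-0.0, -0.3, 0.2]
grip_width: 0.0855
grip_force: 0.0
clock: 1.5
position: [0.5068, -0.145, 0.419]
orientation: [[0.366, 0.931, -0.001], [0.931, -0.366, -0.0], [-0.0, -0.001, -1.0]]
ft_force: [-0.3, -0.1, 0.0]
grip_width: 0.0854
grip_force: 0.0
```

View pics/w1.png

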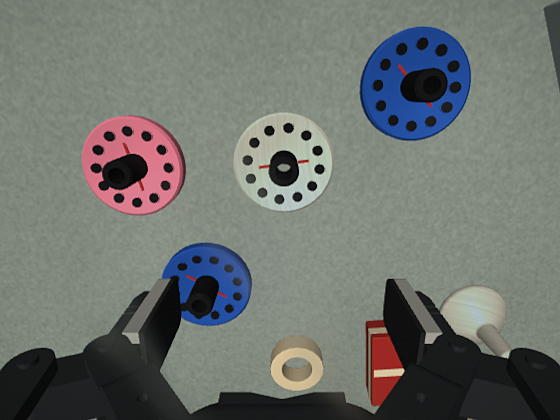

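The wrist view shows the silver rotor at (283,163), its grip top at (283,169) and its red marks at (265,166) and (303,161).

```bash
cat >> h.py <<'E'
def rotor(q,uv,R=60,z=.025):
    p=q['p'].astype(int); v,u=np.indices(p.shape[:2]); near=np.hypot(u-uv[0],v-uv[1])<R
    hsv=cv2.cvtColor(q['p'],cv2.COLOR_RGB2HSV).astype(int)
    w=(near&(hsv[...,1]<45)&(hsv[...,2]>165)).astype(np.uint8)
    cs,_=cv2.findContours(cv2.morphologyEx(w,cv2.MORPH_CLOSE,np.ones((5,5))),0,1)
    c=max(cs,key=cv2.contourArea); e=cv2.fitEllipse(c); print('ell',e)
    g=lambda a,b,zz: ray(q,a,b,zz)
    pts=np.array([g(a,b,z) for a,b in c[:,0]]); (cc,r)=cv2.minEnclosingCircle(pts[:,:2].astype(np.float32))
    print('disc',cc,r)
    rd=near&(p[...,0]>p[...,1]+50)&(p[...,0]>p[...,2]+50)
    n,l,st,ce=cv2.connectedComponentsWithStats(rd.astype(np.uint8))
    for i in range(1,n):
        if st[i,4]>5: print('red',ce[i],st[i,4],g(*ce[i],z))
    v,u=np.nonzero(rd); X=np.array([g(a,b,z) for a,b in zip(u,v)])[:,:2]
    _,_,vt=np.linalg.svd(X-X.mean(0)); print('mark yaw',np.degrees(np.arctan2(vt[0,1],vt[0,0])))
    P=cloud(q['d'],q)[near]; a=P[(abs(P[:,2]-.06)<.008)]; print('griptop',np.median(a,0),len(a)); a=P[abs(P[:,2]-.023)<.006];print('rim z',np.median(a[:,2]))
    return
E
python3 - <<'E'
from h import *
q=dict(np.load('w1.npz')); rotor(q,(283,163))
shift([.513,-.134,.25],np.radians(68.6)); print(env.get_state()['position'])
E
```

```text
ell ((282.7383728027344, 161.1983184814453), (97.25531005859375, 97.68130493164062), 148.16184997558594)
disc (0.5116794109344482, -0.133126363158226) 0.051450151950120926
red [302.92307692 160.96153846] 26 [ 0.53173342 -0.13844219  0.025     ]
red [264.03448276 166.27586207] 29 [ 0.49234361 -0.12888128  0.025     ]
mark yaw 166.35086729409187
griptop [ 0.51162427 -0.1338275   0.05967861] 560
rim z 0.02262894513780467
[0.0126 0.0018 0.1691] [-0.0007  0.0003 -0.002 ] (shift m, turn units)
[ 0.50681513 -0.14510101  0.41912309]
```

```bash
python3 - <<'E'
from h import *
shift([.50,.115,.36])
E
# R: x=(.366,.931) y=(.931,-.366): d=(-.007,.26)
python3 -m pendant '[0,0,0,0.24,-0.102,0.06,1,0,0,0,0.24,-0.102,0.06,1,0,0,0,0.24,-0.102,0.06,1,0,0,0,0.24,-0.102,0.06,1,0,0,0,0.24,-0.102,0.06,1,0,0,0,0.24,-0.102,0.06,1,0,0,0,0.24,-0.102,0.06,1,0,0,0,0.24,-0.102,0.06,1]'
python3 - <<'E'
from h import *
p,d,m=grab('wrist'); save(p,'w2.png'); np.savez('w2.npz',p=p,d=d,**m)
for z in (.056,.1): print([ (lambda c:(m['mtx']@c/c[2])[:2])(m['R']@np.array([.529,.195,z])+m['t'])])
E
```

```text
[ 0.2395 -0.1016  0.0591] (shift m, turn units)
clock: 2.35
position: [0.5, 0.1161, 0.3593]
orientation: [[0.364, 0.931, -0.0], [0.931, -0.364, -0.001], [-0.001, 0.0, -1.0]]
ft_force: [0.2, -0.6, 0.1]
grip_width: 0.0851
grip_force: 0.0
[array([280.12126163,  89.26949024])]
[array([279.76546513,  88.50334265])]
```

View pics/w2.png

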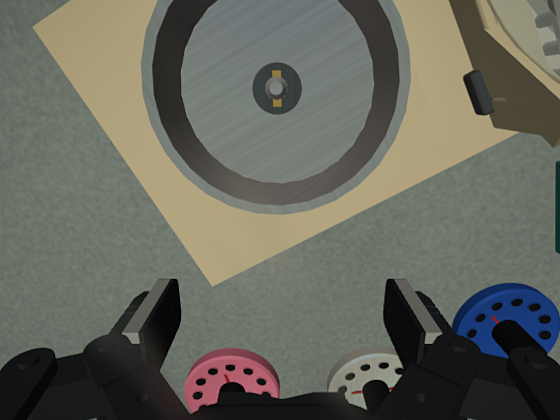

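The brass keys are at (277,74) and (277,103), with the shaft between them at (277,88). The deck's corner is at (212,286).

```bash
python3 - <<'E'
from h import *
q=dict(np.load('w2.npz')); p=q['p']; hsv=cv2.cvtColor(p,cv2.COLOR_RGB2HSV).astype(int)
v,u=np.indices(p.shape[:2]); near=np.hypot(u-277,v-88)<26
k=near&(hsv[...,1]>100)&(hsv[...,2]>100)
n,l,st,ce=cv2.connectedComponentsWithStats(k.astype(np.uint8))
K=[ray(q,*ce[i],.066) for i in range(1,n) if st[i,4]>8]
for i in range(1,n): print(st[i],ce[i])
print('keys',K); d=K[1]-K[0]; print('mid',(K[0]+K[1])/2,'yaw',np.degrees(np.arctan2(d[1],d[0])),'dist',np.linalg.norm(d))
P=cloud(q['d'],q)
t=P[near]; t=t[(t[:,2]>.09)&(t[:,2]<.11)]; print('tip',np.median(t,0),t[:,2].max(),len(t))
# dark seat flange circle
gray=cv2.cvtColor(p,cv2.COLOR_RGB2GRAY); dk=(near&(gray<75)).astype(np.uint8)
cs,_=cv2.findContours(dk,0,1); c=max(cs,key=cv2.contourArea); e=cv2.fitEllipse(c); print('seat',e,ray(q,*e[0],.056))
print('seat z',P[88,258],P[88,296])
# shaft tip: bright ellipse
print('tip ray',ray(q,277,88,.100))
# deck edges
for a,b in [((33,28),(212,286)),((212,286),(520,135))]:
    A=ray(q,*a,.105);B=ray(q,*b,.105);print(A,B,np.degrees(np.arctan2(*(B-A)[1::-1])))
for (a,b) in [(110,170),(300,225),(240,240)]: print('deck z',P[b,a])
E
```

```text
[272  70   9   7  56] [276.14285714  72.73214286]
[273  99   9   8  61] [276.85245902 102.91803279]
keys [array([0.53040787, 0.20593564, 0.066     ]), array([0.52350701, 0.18723081, 0.066     ])]
mid [0.52695744 0.19658322 0.066     ] yaw -110.25078017511088 dist 0.01993721032976975
tip [0.52664914 0.19630081 0.09840943] 0.10190175946296519 412
seat ((276.7249450683594, 87.96656799316406), (47.879493713378906, 50.47801208496094), 179.01673889160156) [0.52703328 0.19673173 0.056     ]
seat z [0.51437671 0.2016697  0.05603896] [0.54003206 0.19160485 0.05634572]
tip ray [0.52753962 0.19588361 0.1       ]
[0.41067002 0.27615767 0.105     ] [0.43509802 0.08860339 0.105     ] -82.57928479037517
[0.43509802 0.08860339 0.105     ] [0.65753337 0.11529721 0.105     ] 6.843172883527475
deck z [3.53842925e-01 1.87220630e-01 5.21648662e-05]
deck z [0.50989666 0.10939893 0.10541091]
deck z [0.4679817  0.11401628 0.10520871]
```

```bash
python3 -m pendant '[0,0,1,-0.236,0.022,0.03,1,0,0,1,-0.236,0.022,0.03,1,0,0,1,-0.236,0.022,0.03,1,0,0,1,-0.236,0.022,0.03,1,0,0,1,-0.236,0.022,0.03,1,0,0,1,-0.236,0.022,0.03,1]' | head -2
python3 -m pendant '[0,0,0.853,0,0,0,1,0,0,0.853,0,0,0,1,0,0,0.853,0,0,0,1,0,0,0.853,0,0,0,1,0,0,0.853,0,0,0,1,0,0,0.853,0,0,0,1]' | head -3
python3 - <<'E'
from h import *
p,d,m=grab('wrist'); save(p,'w3.png'); np.savez('w3.npz',p=p,d=d,**m)
q=dict(p=p,d=d,**m)
c=m['R']@np.array([.512,-.1335,.025])+m['t']; uv=(m['mtx']@c/c[2])[:2]; print(uv)
rotor(q,uv,R=85)
shift([.512,-.1335,.203],np.radians(-14.8))
E
```

```text
clock: 3.0
position: [0.4326, -0.1162, 0.3294]
clock: 3.6
position: [0.4341, -0.1125, 0.3299]
orientation: [[0.966, -0.257, 0.001], [-0.257, -0.966, -0.001], [0.001, 0.0, -1.0]]
[282.67077899  93.40580101]
ell ((282.63751220703125, 89.64306640625), (138.1160430908203, 144.50967407226562), 1.5823086500167847)
disc (0.5117300748825073, -0.13331253826618195) 0.05117955803871155
red [283.5  62.5] 56 [ 0.53211546 -0.13945919  0.025     ]
red [284.54716981 122.62264151] 53 [ 0.49148431 -0.12950777  0.025     ]
mark yaw 166.2240190940133
griptop [ 0.51204673 -0.13469689  0.05974427] 1169
rim z 0.02253229431392739
[0.0806 0.0006 0.1269] [ 0.0004 -0.0012  0.0001] (shift m, turn units)
```

View pics/w3.png

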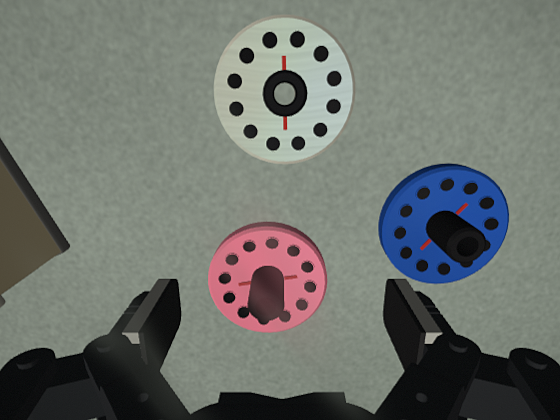

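The picture shows the silver rotor at (284,90) with its grip at (284,93). The marks line up with the tool x axis, and nothing stands near it.

```bash
python3 -m pendant '[0,0,0,0.045,0.001,0.0,1,0,0,0,0.0803,0.001,0.02,1,0,0,0,0.0803,0.001,0.06,1,0,0,0,0.0803,0.001,0.1,1,0,0,0,0.0803,0.001,0.12,1,0,0,0,0.0803,0.001,0.127,1,0,0,0,0.0803,0.001,0.127,1,0,0,0,0.0803,0.001,0.127,0.2,0,0,0,0.0803,0.001,0.127,0.2,0,0,0,0.0803,0.001,0.127,0.2]' 40
python3 -m pendant '[0,0,0,0,0,0,0,0,0,0,0,0,0,0,0,0,0,0,0,0,0,0,0,0,0,0,0,0,0,0,0,0,0,0,0]' 40
```

```text
clock: 4.65
position: [0.5126, -0.1326, 0.2039]
orientation: [[0.967, -0.254, 0.003], [-0.254, -0.967, -0.001], [0.003, 0.0, -1.0]]
ft_force: [-0.5, -0.5, 0.1]
grip_width: 0.0438
grip_force: 0.0
clock: 5.15
position: [0.5126, -0.1326, 0.2037]
orientation: [[0.967, -0.254, 0.002], [-0.254, -0.967, -0.001], [0.002, 0.001, -1.0]]
ft_force: [-1.7, -0.8, 7.1]
grip_width: 0.0276
grip_force: 40.5
```

```bash
python3 -m pendant '[0,0,0,0,0,-0.02,0,0,0,0,0,0,-0.06,0,0,0,0,0,0,-0.1,0,0,0,0,0,0,-0.14,0,0,0,-0.1,0,0,-0.15,0,0,0,-0.1,0,0,-0.15,0,0,0,-0.1,0,0,-0.15,0]'
python3 - <<'E'
from h import *
p,d,m=grab('wrist'); save(p,'w4.png'); np.savez('w4.npz',p=p,d=d,**m)
shift([.527,.1967,.354],np.radians(68.6))
E
```

```text
clock: 5.85
position: [0.5109, -0.1319, 0.3509]
orientation: [[0.984, -0.179, -0.003], [-0.179, -0.984, 0.001], [-0.003, -0.001, -1.0]]
ft_force: [-1.2, 0.0, -4.0]
grip_width: 0.0279
grip_force: 40.4
[-0.0427 -0.3261 -0.0034] [-0.0048  0.004  -1.7534] (shift m, turn units)
```

View pics/w4.png

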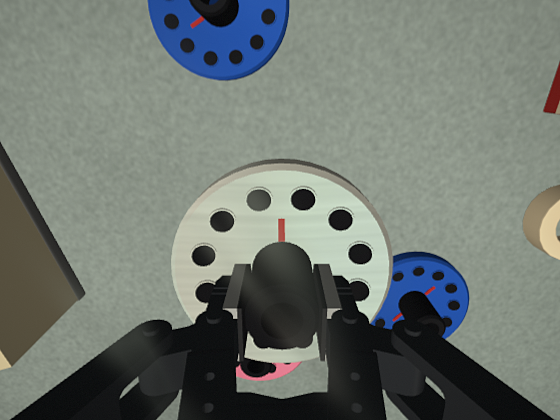

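The rotor is in the hand, level, with its forward mark at (281,230) in line with the tool's x axis.

```bash
python3 -m pendant '[0,0,-1,-0.043,-0.326,-0.003,0,0,0,-1,-0.043,-0.326,-0.003,0,0,0,-1,-0.043,-0.326,-0.003,0,0,0,-1,-0.043,-0.326,-0.003,0,0,0,-1,-0.043,-0.326,-0.003,0,0,0,-1,-0.043,-0.326,-0.003,0,0,0,-1,-0.043,-0.326,-0.003,0,0,0,-1,-0.043,-0.326,-0.003,0]'|head -3
python3 -m pendant '[0,0,-0.76,0,0,0,0,0,0,-0.76,0,0,0,0,0,0,-0.76,0,0,0,0,0,0,-0.76,0,0,0,0,0,0,-0.76,0,0,0,0,0,0,-0.76,0,0,0,0,0,0,-0.76,0,0,0,0,0,0,-0.76,0,0,0,0]'
python3 - <<'E'
from h import *
shift([.527,.1967,.310],np.radians(68.6))
E
```

```text
clock: 6.7
position: [0.5264, 0.1998, 0.3529]
orientation: [[0.819, 0.573, -0.004], [0.573, -0.819, 0.001], [-0.003, -0.003, -1.0]]
clock: 7.5
position: [0.5274, 0.1959, 0.355]
orientation: [[0.36, 0.933, -0.001], [0.933, -0.36, -0.0], [-0.0, -0.001, -1.0]]
ft_force: [0.5, 0.2, -3.5]
grip_width: 0.0281
grip_force: 41.2
[ 0.0006 -0.0006  0.045 ] [-0.0007  0.0006  0.006 ] (shift m, turn units)
```

```bash
python3 -m pendant '[0,0,0,0,0,0.02,0,0,0,0,0,0,0.035,0,0,0,0,0,0,0.042,0,0,0,0,0,0,0.042,0,0,0,0,0,0,0.044,0,0,0,0,0,0,0.047,0,0,0,0,0,0,0.05,0,0,0,0,0,0,0.053,0,0,0,0,0,0,0.056,0,0,0,0,0,0,0.056,0]'
python3 - <<'E'
from h import *
print(env.get_state()['moment'])
E
```

```text
clock: 8.5
position: [0.5272, 0.1961, 0.2988]
orientation: [[0.359, 0.933, -0.001], [0.933, -0.359, -0.0], [-0.001, -0.001, -1.0]]
ft_force: [-0.3, -1.0, -3.3]
grip_width: 0.0277
grip_force: 41.1
[-0.02371336  0.05986556  0.05657771]
```

```bash
python3 -m pendant '[0,0,0,0,0,0.003,0,0,0,0,0,0,0.006,0,0,0,0,0,0,0.009,0,0,0,0,0,0,0.012,0,0,0,0,0,0,0.015,0,0,0,0,0,0,0.018,0,0,0,0,0,0,0.021,0,0,0,0,0,0,0.024,0,0,0,0,0,0,0.026,0,0,0,0,0,0,0.026,0]'
```

```text
clock: 9.5
position: [0.5273, 0.1961, 0.2729]
orientation: [[0.359, 0.933, -0.001], [0.933, -0.359, -0.0], [-0.001, -0.001, -1.0]]
ft_force: [-0.2, 0.7, -3.4]
grip_width: 0.0279
grip_force: 41.1
```

```bash
python3 -m pendant '[0,0,0,0,0,0.001,0,0,0,0,0,0,0.002,0,0,0,0,0,0,0.003,0,0,0,0,0,0,0.004,0,0,0,0,0,0,0.005,0,0,0,0,0,0,0.006,0,0,0,0,0,0,0.006,0]'
```

```text
clock: 10.2
position: [0.5273, 0.1961, 0.2671]
orientation: [[0.359, 0.933, -0.0], [0.933, -0.359, -0.0], [-0.0, -0.0, -1.0]]
ft_force: [-0.4, 0.6, -3.8]
grip_width: 0.0278
grip_force: 41.1
```

Below key level with no resistance, so the keyways have engaged.

```bash
python3 -m pendant '[0,0,0,0,0,0.001,0,0,0,0,0,0,0.002,0,0,0,0,0,0,0.003,0,0,0,0,0,0,0.004,0,0,0,0,0,0,0.005,0,0,0,0,0,0,0.006,0,0,0,0,0,0,0.0065,0,0,0,0,0,0,0.0065,0]'
```

```text
clock: 11.0
position: [0.5274, 0.1962, 0.2607]
orientation: [[0.359, 0.933, -0.0], [0.933, -0.359, -0.0], [-0.0, -0.0, -1.0]]
ft_force: [0.6, 0.1, -4.4]
grip_width: 0.0278
grip_force: 41.1
```

```bash
python3 -m pendant '[0,0,0,0,0,0.0005,0,0,0,0,0,0,0.001,0,0,0,0,0,0,0.001,0]'; python3 -m pendant '[0,0,0,0,0,0.0005,0,0,0,0,0,0,0.0005,0]'
```

```text
clock: 11.3
position: [0.5275, 0.1962, 0.2599]
orientation: [[0.359, 0.933, 0.0], [0.933, -0.359, 0.0], [0.0, 0.0, -1.0]]
ft_force: [-0.7, -0.2, -3.7]
grip_width: 0.0278
grip_force: 41.2
clock: 11.5
position: [0.5275, 0.1962, 0.2598]
orientation: [[0.359, 0.933, 0.0], [0.933, -0.359, -0.0], [-0.0, 0.0, -1.0]]
ft_force: [-1.1, -0.9, -0.2]
grip_width: 0.0279
grip_force: 41.5
```

Seated: the seat now carries the rotor's weight. I'll release and back off.

```bash
python3 -m pendant '[0,0,0,0,0,0,0.6,0,0,0,0,0,0,0.6,0,0,0,0,0,0,0.6,0,0,0,0,0,0,0.6,0,0,0,0,0,0,0.6,0,0,0,0,0,-0.02,0.6,0,0,0,0,0,-0.06,0.6,0,0,0,0,0,-0.1,0.6,0,0,0,0,0,-0.1,0.6]'
python3 - <<'E'
from h import *
# d to the w2 viewing place
shift([.49,.115,.38])
E
```

```text
clock: 12.4
position: [0.5301, 0.197, 0.3662]
orientation: [[0.359, 0.933, 0.013], [0.933, -0.359, 0.004], [0.008, 0.011, -1.0]]
ft_force: [0.5, -0.2, 0.7]
grip_width: 0.0511
grip_force: 0.0
[-0.0908 -0.0079 -0.0146] (shift m, turn units)
```

```bash
python3 -m pendant '[0,0,0,-0.04,-0.004,-0.03,0.3,0,0,0,-0.091,-0.008,-0.04,0,0,0,0,-0.091,-0.008,-0.05,0,0,0,0,-0.091,-0.008,-0.05,0]' | head -2
python3 - <<'E'
from h import *
p,d,m=grab('wrist'); save(p,'w5.png'); P=cloud(d,m)
h=np.hypot(P[...,0]-.527,P[...,1]-.1965)
for lo,hi in [(0,.0135),(.02,.05)]:
    x=P[(h>lo)&(h<hi)&(P[...,2]>.03)&(P[...,2]<.13)]; print('z',np.percentile(x[:,2],[10,50,90,98]),len(x))
x=P[(h<.03)&(abs(P[...,2]-.116)<.005)]; print('grip top ctr',np.median(x,0))
ex=np.array([.992,.125]); hg=np.array([.631,.2097])
for n in ['scene','top']:
    p,d,m=grab(n); P=cloud(d,m).reshape(-1,3); c=p.reshape(-1,3).astype(int); np.savez(n+'5.npz',p=p,d=d,**m)
    a=(P[:,:2]-hg)@ex; b=(P[:,:2]-hg)@np.array([-ex[1],ex[0]])
    k=(P[:,2]>.13)&(P[:,2]<.34)&(abs(a)<.12)&(abs(b)<.1)
    print(n,k.sum(),'zmax',np.percentile(P[k,2],99))
    for z in np.arange(.14,.34,.02):
        j=k&(abs(P[:,2]-z)<.01)
        if j.sum(): print(z.round(2),j.sum(),'a',np.percentile(a[j],[5,50,95]).round(3),'b',np.percentile(b[j],[5,95]).round(3))
    j=k&(c.max(1)<60); print('dark',j.sum(),np.median(P[j],0),np.median(a[j]),np.median(b[j]),P[j].min(0),P[j].max(0))
E
```

```text
clock: 12.8
position: [0.4875, 0.1134, 0.4107]
z [0.09521362 0.11537758 0.11664238 0.11730788] 1240
z [0.0748375  0.0784809  0.08037862 0.08118324] 11278
grip top ctr [0.52716749 0.1971786  0.11574789]
scene 2804 zmax 0.3290494239170112
0.14 158 a [0.005 0.007 0.019] b [-0.08   0.081]
0.16 235 a [0.004 0.017 0.02 ] b [-0.079  0.083]
0.18 251 a [0.005 0.018 0.02 ] b [-0.076  0.079]
0.2 287 a [0.005 0.017 0.02 ] b [-0.075  0.077]
0.22 309 a [0.005 0.017 0.02 ] b [-0.072  0.079]
0.24 363 a [0.005 0.016 0.02 ] b [-0.076  0.079]
0.26 461 a [0.004 0.008 0.019] b [-0.071  0.078]
0.28 337 a [0.004 0.006 0.008] b [-0.077  0.079]
0.3 309 a [-0.113  0.006  0.009] b [-0.084  0.073]
0.32 72 a [-0.117 -0.104  0.008] b [-0.098  0.012]
dark 207 [0.63565134 0.19942739 0.30763696] 0.005673976808076479 -0.011382461944098508 [0.5223742  0.09759457 0.22275317] [0.64555922 0.25540381 0.33914697]
top 1232 zmax 0.32947106944875226
0.14 285 a [0.002 0.007 0.016] b [-0.05  0.05]
0.16 169 a [0.001 0.008 0.016] b [-0.084  0.072]
0.18 46 a [0.001 0.004 0.01 ] b [-0.084  0.076]
0.2 27 a [0.001 0.002 0.006] b [-0.084  0.08 ]
0.22 24 a [0.001 0.002 0.016] b [-0.084  0.08 ]
0.24 60 a [0.001 0.003 0.02 ] b [-0.087  0.081]
0.26 122 a [0.001 0.014 0.02 ] b [-0.085  0.075]
0.28 109 a [0.001 0.002 0.002] b [-0.078  0.075]
0.3 258 a [0.001 0.004 0.008] b [-0.079  0.076]
0.32 121 a [-0.1    0.005  0.009] b [-0.096  0.025]
dark 156 [0.63461398 0.20424614 0.31137795] 0.0036295475642623334 -0.006061904296625191 [0.53753224 0.09762564 0.29532975] [0.64238597 0.23815295 0.33647838]
```

View pics/w5.png

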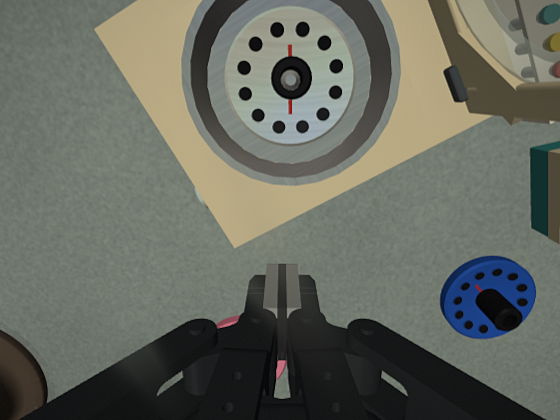

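The rotor is home, with its grip top at 0.1157 m and both marks over the keys around (291,78). The lid stands upright at about 1.55 rad, its outer face towards +x. I'll shut the fingers, go over the lid and bring it down from behind.

```bash
python3 -m pendant '[0,0,1,0,0,-0.05,0,0,0,1,0,0,-0.10,0,0,0,1,0,0,-0.15,0,0,0,1,0,0,-0.15,0,0,0,1,0,0,-0.15,0,0,0,1,0,0,-0.15,0]' | head -3
python3 -m pendant '[0,0,0.38,0.242,-0.008,0,0,0,0,0.38,0.242,-0.008,0,0,0,0,0.38,0.242,-0.008,0,0,0,0,0.38,0.242,-0.008,0,0,0,0,0.38,0.242,-0.008,0,0,0,0,0.38,0.242,-0.008,0,0,0,0,0.38,0.242,-0.008,0,0]'
python3 - <<'E'
from h import *
ex=np.array([.992,.125]); hg=np.array([.631,.2097]); a=hg+.055*ex
shift([*a,.463],np.radians(7.2)); s=env.get_state(); print(s['joint_pos'])
E
```

```text
clock: 13.55
position: [0.4878, 0.1152, 0.559]
orientation: [[0.914, 0.405, -0.0], [0.405, -0.914, 0.0], [-0.0, -0.0, -1.0]]
clock: 14.25
position: [0.7063, 0.2215, 0.555]
orientation: [[0.993, 0.121, -0.006], [0.121, -0.993, -0.001], [-0.006, 0.001, -1.0]]
ft_force: [-0.7, -0.0, -0.0]
grip_width: 0.0001
grip_force: 0.0
[-0.0206  0.0023  0.0921] [ 0.0009  0.0075 -0.005 ] (shift m, turn units)
[2.45086251e-01 4.60445211e-01 1.13053334e+00 4.47653390e-05
 1.55654353e+00 1.69415806e+00]
```

```bash
python3 -m pendant '[0,0,0,-0.01,0.002,0.045,0,0,0,0,-0.02,0.002,0.08,0,0,0,0,-0.02,0.002,0.092,0,0,0,0,-0.02,0.002,0.092,0,0,0,0,-0.02,0.002,0.092,0]'
python3 - <<'E'
from h import *
ex=np.array([.992,.125]); hg=np.array([.631,.2097])
s=env.get_state(); R=np.array(s['orientation']);p=np.array(s['position'])
r=.193;w=.011;n=.008
for th in np.arange(1.6,-.01,-.1):
    a=-r*np.cos(th)+n*np.sin(th)+w; z=.1055+r*np.sin(th)+n*np.cos(th)+.1734
    T=np.array([*(hg+a*ex),z]); print(round(th,2),(R.T@(T-p)).round(3),T.round(3))
E
```

```text
clock: 14.75
position: [0.6859, 0.2155, 0.4701]
orientation: [[0.993, 0.12, 0.004], [0.12, -0.993, 0.001], [0.004, -0.0, -1.0]]
ft_force: [0.5, 0.5, 1.0]
grip_width: 0.0001
grip_force: 0.0
1.6 [-0.031 -0.001 -0.002] [0.655 0.213 0.472]
1.5 [-0.05  -0.001 -0.002] [0.636 0.21  0.472]
1.4 [-0.069 -0.001 -0.001] [0.617 0.208 0.47 ]
1.3 [-0.088 -0.001  0.003] [0.598 0.206 0.467]
1.2 [-0.107 -0.001  0.008] [0.58  0.203 0.462]
1.1 [-0.125 -0.     0.015] [0.562 0.201 0.455]
1.0 [-0.142 -0.     0.024] [0.545 0.199 0.446]
0.9 [-0.158 -0.     0.034] [0.529 0.197 0.435]
0.8 [-0.173 -0.     0.046] [0.514 0.195 0.423]
0.7 [-0.187 -0.     0.06 ] [0.501 0.193 0.409]
0.6 [-0.199 -0.     0.075] [0.488 0.192 0.394]
0.5 [-0.21   0.     0.091] [0.478 0.19  0.378]
0.4 [-0.219  0.     0.108] [0.469 0.189 0.361]
0.3 [-0.227  0.     0.126] [0.461 0.188 0.344]
0.2 [-0.232  0.     0.144] [0.456 0.188 0.325]
0.1 [-0.236  0.     0.163] [0.452 0.187 0.306]
-0.0 [-0.238  0.     0.182] [0.45  0.187 0.287]
```

```bash
python3 -m pendant '[0,0,0,-0.02,-0.001,0,0,0,0,0,-0.035,-0.001,0,0,0,0,0,-0.05,-0.001,-0.001,0,0,0,0,-0.069,-0.001,0,0,0,0,0,-0.088,-0.001,0.003,0,0,0,0,-0.107,-0.001,0.008,0,0,0,0,-0.125,0,0.015,0,0,0,0,-0.142,0,0.024,0,0,0,0,-0.142,0,0.024,0]'
python3 - <<'E'
from h import *
p,d,m=grab('scene'); save(cv2.resize(p[150:330,220:460],None,fx=2,fy=2),'s6.png')
E
```

```text
clock: 15.65
position: [0.5439, 0.1984, 0.4458]
orientation: [[0.993, 0.12, 0.003], [0.12, -0.993, 0.001], [0.003, -0.001, -1.0]]
ft_force: [-0.0, 0.5, 0.1]
grip_width: -0.0001
grip_force: 0.0
```

View pics/s6.png

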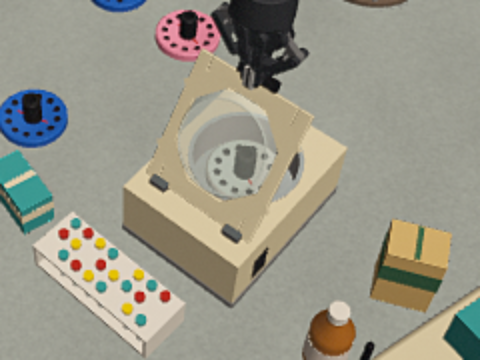

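The fingertips at (250,80) are holding the lip, and the lid follows at about 1 rad with the rotor still seated beneath it. I'll carry on down the arc.

```bash
python3 -m pendant '[0,0,0,-0.016,0,0.010,0,0,0,0,-0.031,0,0.022,0,0,0,0,-0.045,0,0.036,0,0,0,0,-0.057,0,0.051,0,0,0,0,-0.068,0,0.067,0,0,0,0,-0.077,0,0.084,0,0,0,0,-0.081,0,0.093,0,0,0,0,-0.085,0,0.102,0,0,0,0,-0.088,0,0.110,0,0,0,0,-0.088,0,0.110,0]'
python3 - <<'E'
from h import *
ex=np.array([.992,.125]); hg=np.array([.631,.2097])
p,d,m=grab('scene'); P=cloud(d,m).reshape(-1,3)
a=(P[:,:2]-hg)@ex; b=(P[:,:2]-hg)@np.array([-ex[1],ex[0]])
for s in (-1,1):
    k=(b*s>.068)&(b*s<.082)&(a<-.03)&(a>-.17)&(P[:,2]>.1)&(P[:,2]<.2); print(k.sum(), np.arctan(-np.polyfit(a[k],P[k,2],1)[0]) if k.sum()>5 else None)
E
```

```text
clock: 16.7
position: [0.4571, 0.1878, 0.3327]
orientation: [[0.993, 0.12, -0.001], [0.12, -0.993, -0.0], [-0.001, 0.0, -1.0]]
ft_force: [-1.0, -0.5, -0.3]
grip_width: 0.0002
grip_force: 0.0
232 0.23618710796440467
347 0.13064025725709055
```

```bash
python3 -m pendant '[0,0,0,-0.001,0,0.006,0,0,0,0,-0.003,0,0.012,0,0,0,0,-0.004,0,0.018,0,0,0,0,-0.005,0,0.024,0,0,0,0,-0.005,0,0.030,0,0,0,0,-0.006,0,0.036,0,0,0,0,-0.006,0,0.040,0,0,0,0,-0.006,0,0.043,0,0,0,0,-0.006,0,0.044,0,0,0,0,-0.006,0,0.044,0]'
```

```text
clock: 17.75
position: [0.4513, 0.1871, 0.2892]
orientation: [[0.993, 0.12, -0.0], [0.12, -0.993, -0.0], [-0.0, 0.0, -1.0]]
ft_force: [-0.4, -0.1, -0.3]
grip_width: -0.0002
grip_force: 0.0
```

```bash
python3 -m pendant '[0,0,0,0,0,0.001,0,0,0,0,0,0,0.002,0,0,0,0,0,0,0.003,0,0,0,0,0,0,0.003,0]'|sed -n '2p;4p'; python3 -m pendant '[0,0,0,0,0,0.001,0,0,0,0,0,0,0.002,0,0,0,0,0,0,0.002,0]'|sed -n '2p;4p'
```

```text
position: [0.4519, 0.1873, 0.287]
ft_force: [1.2, 0.3, 2.7]
position: [0.4524, 0.1874, 0.2859]
ft_force: [-0.0, -0.8, 7.7]
```

```bash
python3 -m pendant '[0,0,0,0,0,0.001,0,0,0,0,0,0,0.0015,0,0,0,0,0,0,0.0015,0]'|sed -n '2p;4p'; python3 -m pendant '[0,0,0,0,0,-0.01,0,0,0,0,0,0,-0.04,0,0,0,0,0,0,-0.09,0,0,0,0,-0.03,0,-0.14,0,0,0,0,-0.08,0,-0.15,0,0,0,0,-0.13,0,-0.15,0,0,0,0,-0.13,0,-0.15,0]'|sed -n '2p;4p'
python3 - <<'E'
from h import *
ex=np.array([.992,.125]); hg=np.array([.631,.2097])
for n in ('scene','top'):
    p,d,m=grab(n); P=cloud(d,m).reshape(-1,3)
    save(p,n+'7.png')
    a=(P[:,:2]-hg)@ex; b=(P[:,:2]-hg)@np.array([-ex[1],ex[0]])
    k=(abs(b)>.066)&(abs(b)<.08)&(a<-.02)&(a>-.17)&(P[:,2]>.1)&(P[:,2]<.2); print(n,k.sum(),np.median(P[k,2]),np.arctan(-np.polyfit(a[k],P[k,2],1)[0]))
    k=(abs(b)<.02)&(a<-.19)&(a>-.203)&(P[:,2]>.09)&(P[:,2]<.2); print('lip z',np.median(P[k,2]),k.sum())
E
```

```text
position: [0.4526, 0.1875, 0.2857]
ft_force: [-2.6, -1.5, 15.0]
position: [0.3174, 0.1706, 0.4317]
ft_force: [-0.5, -0.1, -0.3]
scene 462 0.11123780203499592 -0.0024001372021010127
lip z 0.11322470031223038 50
top 762 0.113667137453771 0.0009194052471213297
lip z 0.11498998161848786 96
```

View pics/scene7.png

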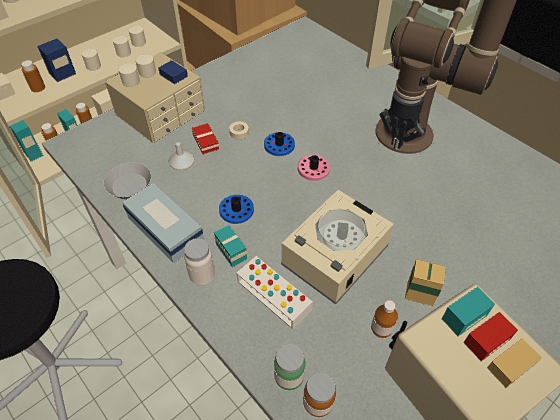

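The lid is shut flat at (340,235), with the lip at (362,207). The rotor shows through the window, the arm is clear and everything else is where it was.

```bash
python3 -c "
from workcell import env
print(env.sign_off())"
```

```text
the job is handed in; nothing more can be done
None
```

The job is handed in at about 19 s of robot time: the rotor is fully home on the keyed shaft, the lid is shut without slamming, the arm is clear, and nothing else on the bench was moved; sign-off returned no verdict.

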